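Unhook the S-hook from the lifting link and bin each

TASK

The galvanised S-hook on the rubber mat is still caught in the red lifting link. Lift and twist the two apart there at the mat, then put the hook by itself in the blue bin and the link by itself in the red bin. Do not drop either of them from a height, and leave the can, the clamp and the welding square where they are.

Things in the scene. Friction and masses are not known exactly. Their poses are not given: they have to be found in the camera images.
- hook_mid (a point): Galvanised steel S-hook, about 0.33 kg, of 12 mm round bar, 180 x 62 mm overall, flat in its own xy plane, x along its length. The point is its centre, the middle of its straight shank, which runs from (-63, -21) to (63, 21) mm (bar centre). At the start it lies on the mat leaning about 19 degrees about its x axis, +y side down, its middle 14 mm above the mat.
- hook_bend (a point): Centre of the half-circle bend at the hook's -x end, the end caught in the link: centre-line radius 21 mm, from the shank at y = -21 mm round to the tip leg at y = +21 mm, open towards +x. Axes as hook_mid. The hook's other (+x) end is the same turned half round, and free.
- hook_tip (a point): End of the short tip of the caught end, at (-42, 25) mm from hook_mid (centre of the 12 mm bar, rounded end); 25 mm clear gap between it and the shank. At the start the tip leg passes under the link's end bar and the shank over it: lifted by the shank, the hook carries the link in its bend; the link slips off once the tip points down.
- link_mid (a point): Closed oblong steel lifting link, red, about 0.35 kg, of 13 mm round bar: 130 mm (x) by 75 mm (y) outside, window 104 by 49 mm, half-circle ends, straight sides 55 mm long at y = -31 and +31 mm (bar centre). The point is the centre of the window, half-way through the bar. At the start it is tilted about 17 degrees, its -y side on the mat, its +y side on the hook's tip leg.
- link_end (a point): Middle of the link's end bar (bar centre) at the +x end, the end caught in the hook, 58.5 mm from link_mid. Axes as link_mid.
- mat: Black rubber bench mat, 300 x 170 mm, 4 mm thick, fixed to the bench. Origin under its centre (on the bench); x along its length.
- blue_bin: Fixed blue plastic picking bin, for the hook: 230 mm (x) by 170 mm (y) outside, walls and floor 4 mm thick, walls 85 mm high, but only 50 mm at the front (-x). Origin at the centre of its underside.
- red_bin: Fixed red plastic picking bin, for the link; the same sizes and axes as the blue one. Origin at the centre of its underside. The bins may stand either way round, left or right.
- can: Upright spray can, 65 mm diameter, 160 mm high, to be left alone. Origin at the centre of its underside.
- clamp: Blue G-clamp lying flat, about 175 x 80 mm, to be left alone. Origin under the middle of its frame.
- magnet: Yellow magnetic welding square lying flat, a right-angled triangle of about 100 x 90 mm, 20 mm thick, to be left alone. Origin under its middle.
There are look-alikes about, which are no part of the job. What is shaped like the part that bears hook_mid but pink or purple is not meant.

How it is judged (in metres and radians):
On the way:
1. the hook and the link are apart (centres over 160 mm from each other) while one of them is still at the mat (distance between hook_mid and link_mid above 0.16 m and horizontal distance between any of hook_mid, link_mid and mat below 0.2 m), for 0.2 s.
At the end, for the whole second after the job is handed in: The hook lies in the blue bin and the link in the red bin (each one's centre inside its bin's walls and under 70 mm above the bench), both at rest (x of hook_mid in the frame of blue_bin between -0.1 and 0.1 m and y of hook_mid in the frame of blue_bin between -0.075 and 0.075 m and height (world z) of each of hook_mid, link_mid below 0.07 m and x of link_mid in the frame of red_bin between -0.1 and 0.1 m and y of link_mid in the frame of red_bin between -0.075 and 0.075 m and linear speed of each of hook, link below 0.05 m/s); the robot touches nothing.
It fails at once if the hook and link are brought over or into a bin together, still hooked (centres under 140 mm apart, link within 130 mm of a bin's centre) (distance between hook_mid and link_mid below 0.14 m and (horizontal distance between link_mid and blue_bin below 0.13 m or horizontal distance between link_mid and red_bin below 0.13 m)).
It fails at once if the hook is dropped or thrown (over 1.5 m/s out of the fingers, a fall of more than 115 mm) (linear speed of hook above 1.5 m/s and contact force between the fingers and hook below 0.1 N and contact force between hook and link below 0.1 N).
It fails at once if the link is dropped or thrown (over 1.5 m/s out of the fingers, a fall of more than 115 mm) (linear speed of link above 1.5 m/s and contact force between each of the fingers, hook and link below 0.1 N).
It fails at once if the spray can, the clamp or the welding square is shifted by more than 20 mm (distance of any of can, clamp, magnet from where it was at the start of the episode above 0.02 m).
It also fails if it takes over 67 s, if anything falls off the work surface, if the arm or the gripper's body presses on something with over 40 N, if the wrist force passes 120 N, or if a joint passes its speed limit or range.

ROBOT

A 7-joint arm with a two-finger parallel gripper is mounted at the origin on the work surface. World frame = base frame: x ahead of the robot, y to its left, z up, the work surface at z = 0. Lengths are in m, angles in degrees, forces in N, time in s.
With the tool pointing down it reaches from about 0.375 to 0.925 m from the base axis. Payload 3.1 kg.
Tool frame: the origin (TCP) lies midway between the tips of the shut fingers; the grasp point (between the pads) lies arm.tcp_to_grasp behind it (arm.tcp_to_grasp is the distance from the TCP to the grasp point, in m); z points along the fingers, y is the direction in which the jaws open and shut (so a half turn about z gives the same grasp; the last joint's range is limited). The gripper opens to 85 mm and grips with 20 to 120 N. Pads are 22 mm wide; open, the fingers measure 114 mm over their backs; the gripper's body (76 mm by 85 mm) begins 54 mm behind the grasp point. The pads swing forward as they close: fully open they stand 13 mm farther back than shut.
Start: joints at [-72.582, 21.939, 2.515, 91.553, -1.026, 66.532, -2.859], TCP at [0.254, 0.598, 0.231] pointing down, gripper open.
Joint ranges: [-149.38, 149.38], [-23.57, 123.04], [-84.95, 90], [0, 143.3], [-89.99, 269.99], [3.08, 112.72], [-163.45, 163.45]. Speed limits (degrees/s): [159.86, 159.86, 180, 180, 180, 180, 180].

INTERFACE

Orientations are given as [roll, pitch, yaw] about the fixed x, y, z axes, in that order (R = Rz(yaw) Ry(pitch) Rx(roll)).
In Python, from station import arm gives the robot as it stands. The module is installed in compiled form; this text tells all that it offers.
- The arm moves only by the tool arm_command, never from a script. Its argument "increments" is text: rows parted by semicolons, each of 7 numbers parted by spaces: the turn, a rotation vector about the tool's x, y, z in degrees, then the shift along the tool's x, y, z in cm, then the finger opening in cm, from 0 to 8.54. In form: wx wy wz tx ty tz hand; .... A call has 1 to 5 rows; each row shifts and turns the pose as measured when the row begins, along the tool's axes as they then stand; what a row does not reach is not made up. A row lasts 1/12 s, in which the tool goes at most 41.7 mm and 7.16 degrees, less where a joint would pass 70% of its speed; a pose out of reach is approached as far as the arm can. A call is refused whole if a number of a shift passes 4.17 or a number of a turn 7.16, either way. A call with a gripper value outside its range is refused whole. The fingers move at their own pace and stop on an object; "force" is the grip in N (left out, the last holds). Time passes only in rows, so rows that do not move let the fingers close. It gives the time, the measured TCP pose, the force and the opening at its end, in the units of the state.
- arm.get_obs(): the state, without advancing time (a new reading comes with each control period).
- arm.snapshot(name): name is "scene" or "top" or "wrist"; returns a dict with "pixels" (384x512x3 uint8, red, green, blue), "depth" (384x512 float32, m along the optical axis (not along the pixel's ray), 0 where there is no reading), "mtx" (3x3 intrinsics, pixels), "xyz" and "rotation" of the camera in the world. Camera axes: x right, y up, looking along -z (the intrinsics and any distortion apply to the point x, -y, -z); pixel columns grow to the right and rows downward; lengths in m; the calibration is good to about 2 mm. A picture is of the moment at which its call begins.
- arm.hand_in(): hands the job in, once; it reports no verdict.
The state is a dict: "t": time; "q": joint angles; "joint_velocities": joint speeds; "joint_efforts": joint torques, N m; "eef_pos": TCP position; "orientation": TCP orientation; "wrist_force": force on the tool from outside, world axes, zero at the start; "torque": the same for the moment, N m; "grip_width": opening from 0.0 (shut) to 1.0 (fully open).
Only numpy, scipy, OpenCV 4.12 (cv2) and the standard library are available. Lean on these libraries where they do the work, as an engineer would, in place of code of your own. Each camera call takes 0.05 s, during which the arm holds its last target. There are 200 camera calls.

## Working session

There is one attempt and no reset: what is moved stays moved. The work goes in short steps, Python scripts to look and compute and a tool call to move; the robot and the scene stay as the last step left them, time stands still between calls to the robot, and variables do not carry over. Pictures are saved under pics/ and viewed, about 8 in all and at most 12, crops included, and the job is handed in when it is done.

Besides the shell and the picture viewer there is one more tool, called after "Emit:" by a JSON object that holds its "fn" and its "kwargs". arm_command: Moves the arm, as the interface text tells. Its arguments: {"type":"object","properties":{"increments":{"type":"string"},"force":{"type":"number"}},"required":["increments"]}

```bash
mkdir -p pics
cat > h.py <<'E'
import numpy as np, cv2
from station import arm
def snap(n):
    s=arm.snapshot(n); np.savez('%s.npz'%n,**{k:np.asarray(v) for k,v in s.items()}); return s
def cloud(s):
    d=np.asarray(s['depth']); K=np.asarray(s['mtx']); h,w=d.shape
    u,v=np.meshgrid(np.arange(w),np.arange(h))
    p=np.stack([(u-K[0,2])/K[0,0]*d,-(v-K[1,2])/K[1,1]*d,-d],-1)
    return p@np.asarray(s['rotation']).T+np.asarray(s['xyz'])
def save(n,img,sc=1):
    img=cv2.resize(np.asarray(img)[...,::-1],None,fx=sc,fy=sc,interpolation=cv2.INTER_CUBIC); cv2.imwrite('pics/%s.png'%n,img)
E
python3 - <<'E'
from h import *
o=arm.get_obs(); print(o); print(arm.tcp_to_grasp)
for n in ('top','scene'):
    s=snap(n); save(n+'0',s['pixels'],1.5); print(n,s['xyz'],s['rotation'],s['mtx'],s.keys())
E
```

```text
{'t': 0.0, 'q': array([-72.58404686,  21.99314224,   2.51163208,  91.6503136 ,
        -1.02538314,  66.53056561,  -2.85796005]), 'joint_velocities': array([ 0.01197843, -0.02469901,  0.05527565, -0.04745313, -0.02873305,
        0.0281307 ,  0.04701658]), 'joint_efforts': array([-4.85611781e-04, -4.33454061e+01,  1.02429092e+00, -2.49510205e+01,
        1.05427971e-02,  1.11383374e-02, -1.90346128e-05]), 'eef_pos': array([0.25381576, 0.59736448, 0.22986379]), 'orientation': array([-1.79848701e+02,  8.42592581e-03,  1.56986138e+02]), 'wrist_force': array([-0.35404097,  0.22032973, -0.1928079 ]), 'torque': array([-0.00252129,  0.01031574, -0.0434666 ]), 'grip_width': 0.9961400995971951}
0.0187
top [ 0.48779466 -0.01622234  1.20667294] [  5.52401237  -1.46397791 -91.14225684] [[349.82941223   0.         257.44923931]
 [  0.         349.82941223 191.41620393]
 [  0.           0.           1.        ]] dict_keys(['pixels', 'depth', 'mtx', 'xyz', 'rotation'])
scene [ 1.4180232  -0.76748455  0.81610248] [55.97078073  0.39285974 47.31941017] [[435.0654234    0.         257.3190478 ]
 [  0.         435.0654234  197.00659777]
 [  0.           0.           1.        ]] dict_keys(['pixels', 'depth', 'mtx', 'xyz', 'rotation'])
```

View pics/top0.png

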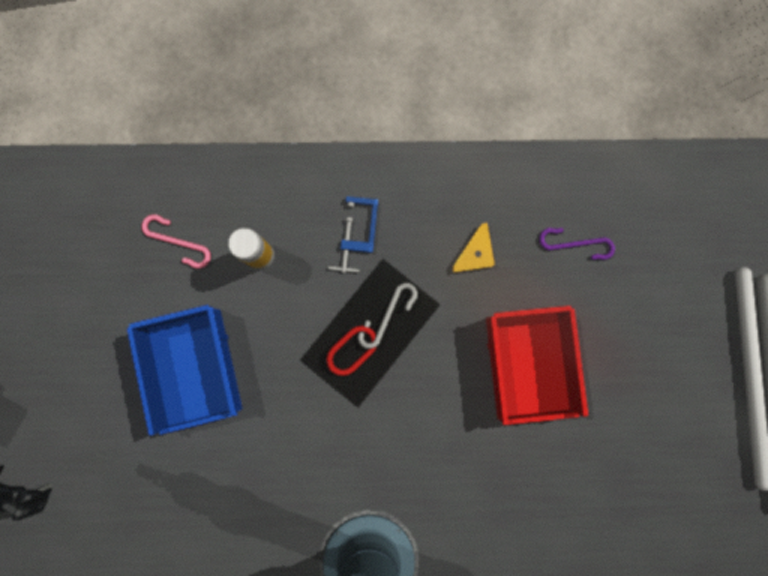

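View pics/scene0.png

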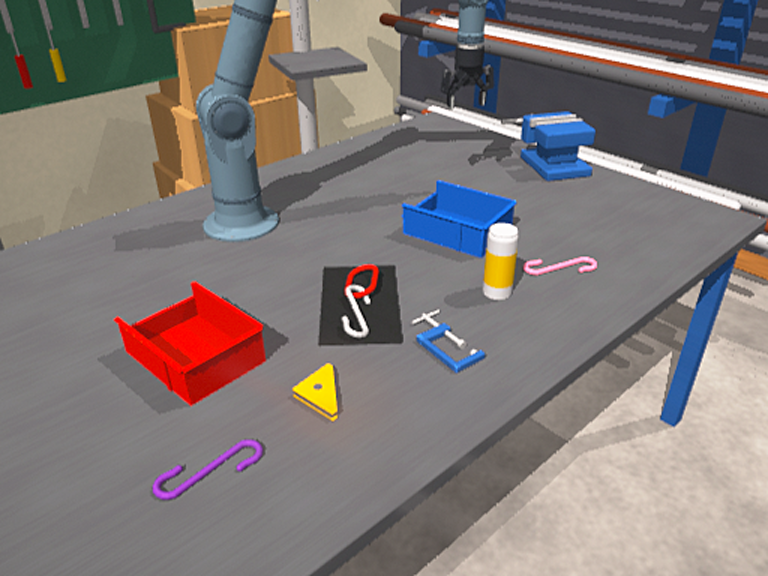

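The top picture shows three S-hooks: pink at (175,242), purple at (577,243), and the grey-white one on the mat at (388,315), caught in the red link at (350,350). The grey one fits, being galvanised, on the mat and in the link. Blue bin is at (185,370), red bin at (540,365). Next I measure, with an enlarged crop to confirm.

```bash
cat >> h.py <<'E'
from scipy.spatial.transform import Rotation as R
def cloud(s):
    d=np.asarray(s['depth']); K=np.asarray(s['mtx']); h,w=d.shape
    u,v=np.meshgrid(np.arange(w),np.arange(h))
    p=np.stack([(u-K[0,2])/K[0,0]*d,-(v-K[1,2])/K[1,1]*d,-d],-1)
    return p@R.from_euler('xyz',s['rotation'],degrees=True).as_matrix().T+np.asarray(s['xyz'])
def masks(s):
    hsv=cv2.cvtColor(np.asarray(s['pixels']),cv2.COLOR_RGB2HSV); H,S,V=hsv[...,0],hsv[...,1],hsv[...,2]
    return dict(red=((H<8)|(H>172))&(S>140)&(V>70), blue=(H>100)&(H<125)&(S>140)&(V>60), white=(S<45)&(V>125), yellow=(H>18)&(H<32)&(S>140), dark=(V<28))
E
python3 - <<'E'
from h import *
for n in ('top','scene'):
    s=dict(np.load(n+'.npz')); P=cloud(s); m=masks(s)
    ok=s['depth']>0
    print(n,'bench z',np.median(P[250:300,200:230,2] if n=='top' else P[340:360,150:200,2]))
    for c in m:
        k=m[c].astype(np.uint8); N,L,st,ce=cv2.connectedComponentsWithStats(k)
        for i in range(1,N):
            if st[i,4]<25: continue
            q=P[(L==i)&ok]
            if len(q)<20: continue
            if q[:,0].max()>1.1 or q[:,0].min()<.2 or abs(q[:,1]).max()>.6: continue
            r=cv2.minAreaRect(q[:,:2].astype(np.float32)*1000)
            print(c,st[i,4],'px',ce[i].round(),'rect mm',np.round(r[0]),np.round(r[1]),round(r[2],1),'z',np.percentile(q[:,2],[1,50,99]).round(3))
s=dict(np.load('top.npz')); P=cloud(s)
save('crop1',s['pixels'][165:280,190:305],6)
# hook points by grey
m=masks(s)['white']; reg=np.zeros_like(m); reg[180:240,230:285]=1
q=P[m&reg&(s['depth']>0)]; c=q.mean(0); print('hook mean',c.round(4)); 
for p in q[np.argsort(q[:,0])][::6]: print(p.round(3),end=' ')
E
```

```text
top bench z -0.0003114868209788124
red 4340 px [358. 243.] rect mm [ 420. -387.] [257. 218.] 4.7 z [-0.002  0.005  0.087]
red 374 px [233. 234.] rect mm [461.  33.] [ 75. 132.] 43.6 z [-0.     0.022  0.037]
blue 255 px [241. 153.] rect mm [750.  11.] [ 73. 122.] 82.7 z [0.01  0.015 0.021]
blue 4829 px [122. 246.] rect mm [426. 408.] [253. 223.] 13.0 z [-0.002  0.006  0.087]
white 36 px [232. 152.] rect mm [741.  36.] [ 8. 49.] 80.4 z [0.005 0.012 0.018]
white 363 px [163. 162.] rect mm [702. 260.] [116.  65.] 49.8 z [-0.002  0.159  0.164]
white 62 px [229. 176.] rect mm [654.  53.] [52. 54.] 27.3 z [0.007 0.012 0.016]
white 199 px [260. 209.] rect mm [538. -52.] [ 47. 171.] 49.3 z [0.012 0.024 0.034]
yellow 509 px [317. 168.] rect mm [ 693. -248.] [101.  99.] 7.2 z [-0.002  0.019  0.024]
yellow 94 px [175. 171.] rect mm [668. 222.] [18. 57.] 50.3 z [0.039 0.077 0.111]
dark 47 px [268. 202.] rect mm [569. -86.] [16. 58.] 66.1 z [-0.002  0.003  0.007]
dark 32 px [253. 212.] rect mm [537. -32.] [10. 60.] 67.1 z [0.    0.003 0.008]
dark 76 px [216. 240.] rect mm [450.  91.] [41. 85.] 84.
[... 974 characters left out ...]
[0.482 0.006 0.02 ] [0.486 0.009 0.018] [0.489 0.012 0.02 ] [ 0.495 -0.035  0.028] [ 0.498 -0.032  0.025] [ 0.505 -0.039  0.024] [ 0.512 -0.042  0.022] [ 0.518 -0.046  0.025] [ 0.522 -0.042  0.026] [ 0.525 -0.042  0.028] [ 0.532 -0.049  0.02 ] [ 0.539 -0.046  0.022] [ 0.549 -0.053  0.021] [ 0.554 -0.097  0.03 ] [ 0.558 -0.093  0.03 ] [ 0.562 -0.063  0.022] [ 0.566 -0.06   0.02 ] [ 0.569 -0.06   0.021] [ 0.572 -0.067  0.018] [ 0.576 -0.064  0.018] [ 0.58  -0.068  0.015] [ 0.583 -0.074  0.015] [ 0.586 -0.068  0.017] [ 0.591 -0.111  0.027] [ 0.595 -0.112  0.026] [ 0.599 -0.105  0.023] [ 0.602 -0.102  0.022] [ 0.603 -0.085  0.013] [ 0.607 -0.082  0.015] [ 0.61  -0.089  0.017] [0.644 0.027 0.011]
```

View pics/crop1.png

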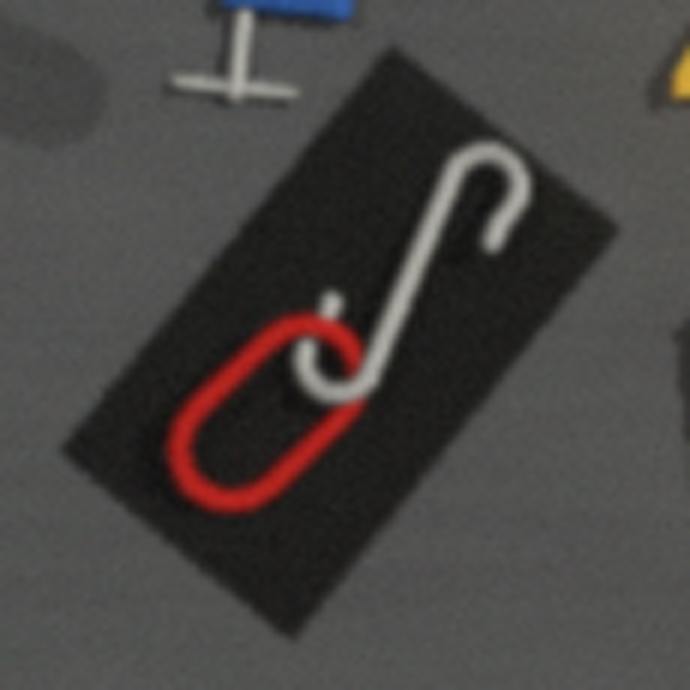

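The crop confirms it: the grey hook's shank passes over the link's end bar and its tip (crop 333,300) comes out under it. The shank points at yaw about -25°, with its middle near (0.54, -0.05). I'm moving over it now.

Emit:
{"fn": "arm_command", "kwargs": {"increments": "0 0 0 -2.9 -2.75 0 8; 0 0 0 -2.9 -2.75 0 8; 0 0 0 -2.9 -2.75 0 8; 0 0 0 -2.9 -2.75 0 8; 0 0 0 -2.9 -2.75 0 8"}}

```text
t: 0.52
eef_pos: [0.3258, 0.4183, 0.2247]
orientation: [-179.8, -0.4, 158.3]
wrist_force: [1.4, -0.0, 1.3]
grip_width: 0.941
```

Emit:
{"fn": "arm_command", "kwargs": {"increments": "0 0 0 -2.9 -2.75 0 7; 0 0 0 -2.9 -2.75 0 7; 0 0 0 -2.9 -2.75 0 7; 0 0 0 -2.9 -2.75 0 6; 0 0 0 -2.9 -2.75 0 5"}}

```text
t: 0.93
eef_pos: [0.4095, 0.2272, 0.222]
orientation: [-179.6, -0.6, 158.4]
wrist_force: [1.7, -0.3, -0.4]
grip_width: 0.592
```

Emit:
{"fn": "arm_command", "kwargs": {"increments": "0 0 0 -2.9 -2.9 0.5 4.5; 0 0 0 -2.9 -2.9 0.5 4.5; 0 0 0 -2.9 -2.9 0.5 4.5; 0 0 0 -2.9 -2.9 0.5 4.5; 0 0 0 -2.9 -2.9 0.5 4.5"}}

```text
t: 1.35
eef_pos: [0.489, 0.0366, 0.197]
orientation: [-179.8, -0.5, 158.5]
wrist_force: [0.8, -0.3, 0.7]
grip_width: 0.525
```

Emit:
{"fn": "arm_command", "kwargs": {"increments": "0 0 -1 -2.9 -2.9 0.5 4.5; 0 0 -1 -2.9 -2.9 0.5 4.5; 0 0 -1 -1 -1 0.5 4.5; 0 0 0 0 0 0 4.5"}}

```text
t: 1.68
eef_pos: [0.5279, -0.0646, 0.1803]
orientation: [-179.5, -0.4, 160.8]
wrist_force: [-0.6, 0.6, -0.0]
grip_width: 0.53
```

Run:
```python
from h import *
o=arm.get_obs(); print(o['t'],o['eef_pos'],o['orientation'],o['q'].round(1))
s=snap('wrist'); save('wrist1',s['pixels'],1.4); print(s['xyz'],s['rotation'])
for n in ('wrist','top'):
    s=dict(np.load(n+'.npz')); P=cloud(s); m=masks(s)['white']&(s['depth']>0)
    for yaw in (-25,):
        a=np.deg2rad(yaw); e=np.array([np.cos(a),np.sin(a)]); f=np.array([-e[1],e[0]])
        D=P[...,:2]-np.array([.538,-.052]); S=D@e; T=D@f
        k=m&(abs(S)<.05)&(abs(T)<.016)&(P[...,2]>.008)&(P[...,2]<.05)
        q=P[k]; v=cv2.fitLine(q[:,:2].astype(np.float32),cv2.DIST_HUBER,0,.001,.001).ravel()
        print(n,len(q),'dir',np.degrees(np.arctan2(v[1],v[0])),'pt',v[2:],'z top',np.percentile(q[:,2],[50,90]))
        k=m&(P[...,2]>.008)&(P[...,2]<.06)&(np.hypot(D[...,0],D[...,1])<.12); q=P[k]
        r=cv2.minAreaRect(q[:,:2].astype(np.float32)*1000); print('whole',r)
```

```text
1.6833 [ 0.52794221 -0.06458557  0.18033154] [-179.49252478   -0.41563421  160.77355762] [-25.2  13.8  31.3 111.5  -8.   57.4  80.5]
[ 0.46704017 -0.04263956  0.32378529] [-14.68989214   0.57770726  70.81251642]
wrist 1070 dir -23.85787 pt [ 0.5353638  -0.05090217] z top [0.02323732 0.02781827]
whole ((538.7887573242188, -51.96321105957031), (55.40650939941406, 177.76931762695312), 46.56922149658203)
top 72 dir -24.01386 pt [ 0.5382295  -0.04994356] z top [0.02203783 0.02814679]
whole ((539.7774658203125, -50.55116271972656), (49.375423431396484, 170.99769592285156), 47.588069915771484)
```

Emit:
{"fn": "arm_command", "kwargs": {"increments": "0 0 2 -0.2 0.7 2.5 4.5; 0 0 2 -0.2 0.6 3 4.5; 0 0 1 -0.1 0.3 3 4.5; 0 0 0 0 0 3 4.5; 0 0 0 0 0 2 4.5", "force": 100}}

```text
t: 2.15
eef_pos: [0.5432, -0.0409, 0.0478]
orientation: [179.7, 0.2, 155.8]
wrist_force: [-0.6, 1.2, 0.1]
grip_width: 0.524
```

Run:
```python
from h import *
o=arm.get_obs(); print(o['t'],o['eef_pos'],o['orientation'],o['wrist_force'])
Rt=R.from_euler('xyz',o['orientation'],degrees=True).as_matrix()
d=np.array([.538,-.051,.009])-o['eef_pos']; print('tool cm',(Rt.T@d*100).round(2))
```

```text
2.15 [ 0.54320968 -0.04094153  0.04781522] [1.79702285e+02 1.66122144e-01 1.55828061e+02] [-0.62682476  1.16771284  0.06084754]
tool cm [ 0.07 -1.15  3.88]
```

Emit:
{"fn": "arm_command", "kwargs": {"increments": "0 0 0 0 -1.1 0.5 4.5; 0 0 0 0 0 1.5 4.5; 0 0 0 0 0 1.5 4.5; 0 0 0 0 0 0 4.5"}}

```text
t: 2.48
eef_pos: [0.5323, -0.0424, 0.008]
orientation: [179.7, -0.6, 156.5]
wrist_force: [-1.0, 0.4, 0.0]
grip_width: 0.529
```

Run:
```python
from h import *
o=arm.get_obs(); print(o['t'],o['eef_pos'],o['orientation'],o['wrist_force'])
Rt=R.from_euler('xyz',o['orientation'],degrees=True).as_matrix()
d=np.array([.538,-.051,.009])-o['eef_pos']; print('tool cm',(Rt.T@d*100).round(2))
s=snap('wrist'); save('wrist2',s['pixels'],1.4)
```

```text
2.4833 [ 0.53229757 -0.0424425   0.0080135 ] [179.70101358  -0.57221745 156.47293454] [-0.97906961  0.42802193  0.04678339]
tool cm [-0.86 -0.56 -0.11]
```

View pics/wrist2.png

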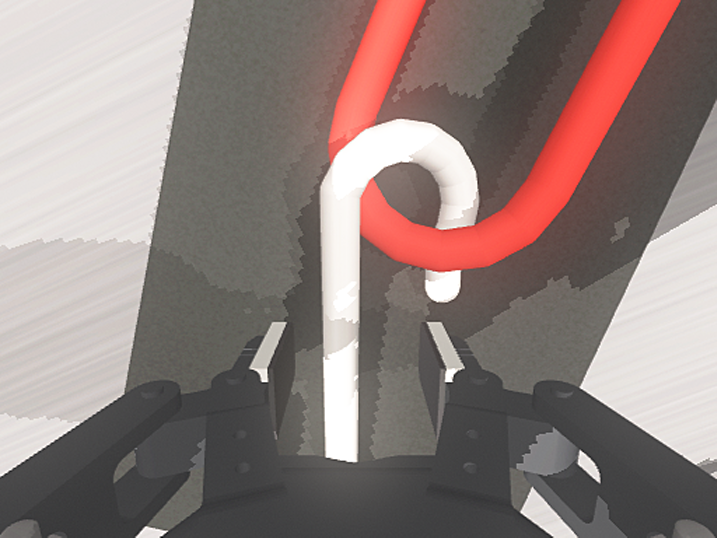

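The wrist picture shows the fingers at (275,380) and (445,380) straddling the shank at (340,400), with the end bar at (430,250) over the tip (443,290). Next I centre and close.

Emit:
{"fn": "arm_command", "kwargs": {"increments": "0 0 0 -0.8 -0.5 0 4.5; 0 0 0 0 0 0 1; 0 0 0 0 0 0 0.5; 0 0 0 0 0 0 0; 0 0 0 0 0 0 0"}}

```text
t: 2.95
eef_pos: [0.542, -0.0505, 0.0145]
orientation: [179.4, -0.1, 156.5]
wrist_force: [-0.8, -0.0, -4.4]
grip_width: 0.09
```

Emit:
{"fn": "arm_command", "kwargs": {"increments": "0 0 0 0 0 0 0; 0 0 0 0 0 0 0; 0 0 0 0 0 0 0; 0 0 0 0 0 -1 0; 0 0 0 0 0 -1 0"}}

```text
t: 3.37
eef_pos: [0.5382, -0.0502, 0.0325]
orientation: [179.6, -0.5, 156.5]
wrist_force: [-0.6, -0.2, -6.4]
grip_width: 0.09
```

Emit:
{"fn": "arm_command", "kwargs": {"increments": "0 5 0 0 0 -1 0; 0 6 0 0.2 0 -1 0; 0 6 0 0.3 0 -1 0; 0 6 0 0.4 0 -1 0; 0 0 0 0 0 0 0"}}

```text
t: 3.78
eef_pos: [0.5293, -0.0468, 0.078]
orientation: [179.6, -24.8, 157.0]
wrist_force: [1.0, -1.3, -3.8]
grip_width: 0.087
```

Run:
```python
from h import *
o=arm.get_obs(); print(o['t'],o['eef_pos'],o['orientation'],o['wrist_force'],o['q'].round(0))
a=snap('wrist'); b=snap('scene')
img=np.hstack([cv2.resize(np.asarray(a['pixels']),(440,330)),cv2.resize(np.asarray(b['pixels'])[130:268,150:330],(360,276))[:330] if 0 else cv2.resize(np.asarray(b['pixels'])[110:275,130:310],(360,330))])
save('s3',img)
```

```text
3.7833 [ 0.52929655 -0.04678051  0.07796148] [179.64806772 -24.82605068 156.95880886] [ 0.99372853 -1.33800054 -3.8124227 ] [-13.  37.  24.  98. -21.  74.  87.]
```

View pics/s3.png

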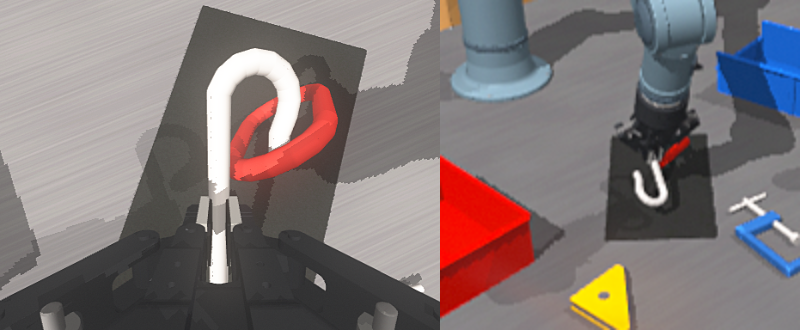

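The wrist view shows the link foreshortened at (285,130), with the tip (275,148) now inside its window. The load has dropped to 3.8 N, so it may already be off. I'll enlarge it and check depth.

Run:
```python
from h import *
s=dict(np.load('wrist.npz')); P=cloud(s); m=masks(s)
hsv=cv2.cvtColor(s['pixels'],cv2.COLOR_RGB2HSV)
red=((hsv[...,0]<10)|(hsv[...,0]>170))&(hsv[...,1]>110)&(s['depth']>0)
q=P[red]; print('link', len(q), q.mean(0).round(3), np.percentile(q,[2,50,98],axis=0).round(3))
c=q.mean(0); w,v=np.linalg.eigh(np.cov((q-c).T)); print(np.sqrt(w)*1000, v.T.round(2))
w=m['white']&(s['depth']>0)
for u,vv in [(255,60),(340,105),(345,125),(330,150),(318,172),(320,165),(270,185),(330,190),(300,205),(375,120)]:
    print((u,vv),P[vv,u].round(3),s['pixels'][vv,u])
save('w3',s['pixels'][40:240,230:420],4)
```

```text
link 6532 [0.502 0.006 0.083] [[ 0.462 -0.03   0.014]
 [ 0.511  0.002  0.1  ]
 [ 0.523  0.056  0.112]]
[ 5.14249034 21.1499094  38.65623629] [[ 0.88  0.18 -0.44]
 [-0.02 -0.91 -0.42]
 [-0.47  0.38 -0.8 ]]
(255, 60) [0.389 0.013 0.005] [96 94 86]
(340, 105) [0.488 0.011 0.112] [255 254 253]
(345, 125) [0.496 0.011 0.107] [249 245 241]
(330, 150) [0.503 0.002 0.101] [255 255 255]
(318, 172) [ 0.509 -0.006  0.094] [255 255 255]
(320, 165) [ 0.507 -0.004  0.096] [255 254 254]
(270, 185) [ 0.504 -0.028  0.082] [187  79  74]
(330, 190) [ 0.521 -0.009  0.109] [219  70  62]
(300, 205) [ 0.521 -0.022  0.101] [174  64  57]
(375, 120) [0.495 0.035 0.087] [224  74  67]
```

View pics/w3.png

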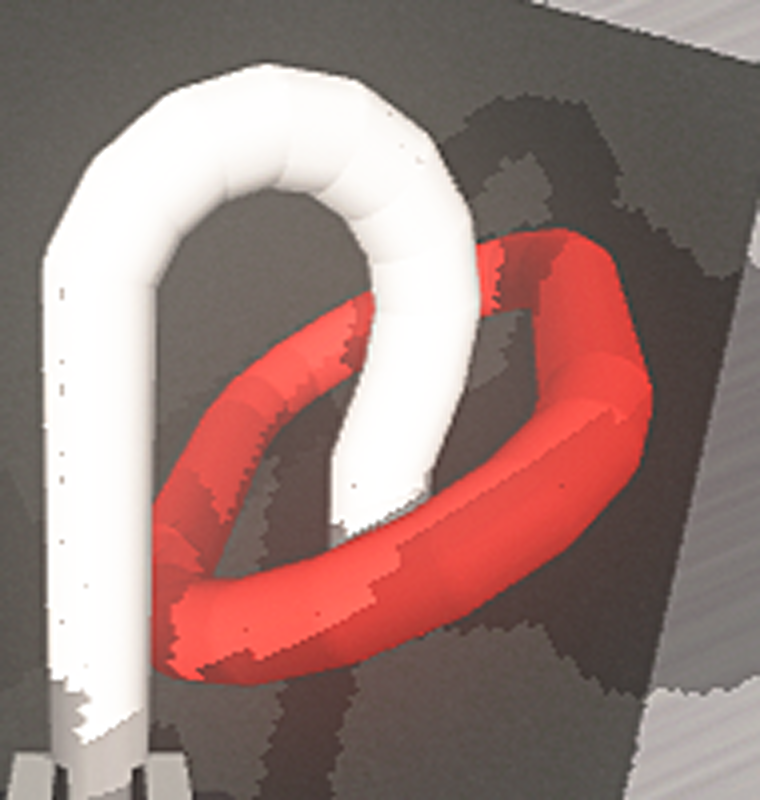

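Emit:
{"fn": "arm_command", "kwargs": {"increments": "0 6 0 0.5 0 0 0; 0 6 0 0.5 0 0 0; 0 6 0 0.5 0 0 0; 0 0 0 0 0 0 0; 0 0 0 0 0 0 0"}}

```text
t: 4.3
eef_pos: [0.5108, -0.037, 0.085]
orientation: [179.5, -42.8, 157.3]
wrist_force: [-0.3, -0.1, -3.7]
grip_width: 0.088
```

```bash
cat > w.py <<'E'
from h import *
import sys
o=arm.get_obs(); print(o['t'],o['eef_pos'].round(4),o['orientation'].round(1),o['wrist_force'].round(1),o['q'].round(0))
s=snap('wrist'); P=cloud(s)
hsv=cv2.cvtColor(s['pixels'],cv2.COLOR_RGB2HSV)
red=((hsv[...,0]<10)|(hsv[...,0]>170))&(hsv[...,1]>110)&(s['depth']>0)
q=P[red&(np.hypot(P[...,0]-.5,P[...,1])<.2)]
print('link',len(q),np.percentile(q,[2,50,98],axis=0).round(3))
save(sys.argv[1],s['pixels'],1.2)
E
python3 w.py w4
```

```text
4.3 [ 0.5108 -0.037   0.085 ] [179.5 -42.8 157.3] [-0.3 -0.1 -3.7] [ -8.  46.  22.  88. -22.  93.  88.]
link 3169 [[ 0.475 -0.002  0.005]
 [ 0.502  0.045  0.016]
 [ 0.574  0.064  0.018]]
```

Now the link lies flat on the mat (z 5–18 mm) and only the hook's weight hangs in the hand. I lift straight up and look.

Emit:
{"fn": "arm_command", "kwargs": {"increments": "0 0 0 1.4 0 -1.5 0; 0 0 0 2 0 -2.2 0; 0 0 0 2 0 -2.2 0; 0 0 0 2 0 -2.2 0; 0 0 0 0 0 0 0"}}

```text
t: 4.77
eef_pos: [0.5053, -0.0344, 0.1987]
orientation: [179.4, -42.2, 157.5]
wrist_force: [0.2, 0.1, -2.8]
grip_width: 0.088
```

```bash
python3 w.py w5
python3 - <<'E'
from h import *
a=np.load('wrist.npz')['pixels']; b=snap('scene')['pixels']; c=snap('top')['pixels']
save('s5',np.hstack([cv2.resize(a,(400,300)),cv2.resize(b[80:275,130:330],(200,195),)[:, :] if 0 else cv2.resize(b[70:270,120:330],(315,300))]))
E
```

```text
4.7667 [ 0.5053 -0.0344  0.1987] [179.4 -42.2 157.5] [ 0.2  0.1 -2.8] [-10.  37.  24.  87. -20. 101.  86.]
link 578 [[0.473 0.005 0.005]
 [0.488 0.051 0.016]
 [0.515 0.066 0.11 ]]
```

View pics/s5.png

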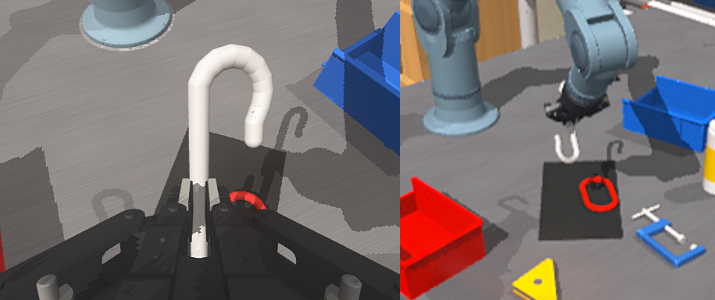

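The pictures show the hook alone in the hand (wrist 230,90) and the red link alone on the mat (scene 598,195). Next I get the bin poses from their rims and plan the transfer.

```bash
cat > plan.py <<'E'
from h import *
from scipy.spatial.transform import Slerp
def plan(p,yaw,maxd=.036,maxa=6.0):
    o=arm.get_obs(); R0=R.from_euler('xyz',o['orientation'],degrees=True); R1=R.from_euler('xyz',[180,0,yaw],degrees=True)
    p0=o['eef_pos']; p=np.array(p); ang=np.degrees((R0.inv()*R1).magnitude())
    n=int(np.ceil(max(np.linalg.norm(p-p0)/maxd,ang/maxa,1)))
    sl=Slerp([0,1],R.concatenate([R0,R1])); print('at',p0.round(4),o['orientation'].round(1),'ang',ang.round(1),'n',n)
    for k in range(n):
        A,B=sl(k/n),sl((k+1)/n)
        print((A.inv()*B).as_rotvec(degrees=True).round(1), A.inv().apply((p-p0)/n*100).round(2))
E
python3 - <<'E'
from h import *; from plan import plan
s=dict(np.load('top.npz')); P=cloud(s); hsv=cv2.cvtColor(s['pixels'],cv2.COLOR_RGB2HSV)
H,S,V=[hsv[...,i].astype(int) for i in range(3)]
for c,k,ce in (('blue',(H>100)&(H<125)&(S>120),(.42,.4)),('red',((H<8)|(H>172))&(S>120),(.42,-.39))):
    k=k&(s['depth']>0)&(np.hypot(P[...,0]-ce[0],P[...,1]-ce[1])<.2)
    for lo,hi in ((.078,.095),(.042,.057)):
        q=P[k&(P[...,2]>lo)&(P[...,2]<hi)]
        print(c,lo,len(q),cv2.minAreaRect(q[:,:2].astype(np.float32)*1000), q.mean(0).round(3))
k=((H<8)|(H>172))&(S>120)&(np.hypot(P[...,0]-.5,P[...,1])<.2); q=P[k]; r=cv2.minAreaRect(q[:,:2].astype(np.float32)*1000); print('link',r,np.percentile(q[:,2],[2,50,98]))
plan((.425,.405,.19),-150)
E
```

```text
blue 0.078 741 ((432.8126525878906, 389.29071044921875), (235.9869842529297, 184.00692749023438), 12.905083656311035) [0.456 0.399 0.084]
blue 0.042 437 ((425.46551513671875, 384.59820556640625), (233.91796875, 173.30459594726562), 12.905745506286621) [0.389 0.388 0.05 ]
red 0.078 682 ((425.373779296875, -369.73193359375), (237.05398559570312, 184.17640686035156), 4.673357009887695) [ 0.45  -0.369  0.084]
red 0.042 333 ((416.84857177734375, -367.21636962890625), (232.77772521972656, 172.72348022460938), 4.3068976402282715) [ 0.366 -0.389  0.049]
link ((532.6275634765625, 28.638343811035156), (112.78678131103516, 97.39794921875), 11.276346206665039) [1.13763376e-03 1.40061489e-02 1.20667294e+00]
at [ 0.5027 -0.0336  0.1925] [179.7 -42.7 157.3] ang 66.9 n 13
[ 1.5 -3.  -3.9] [1.35 2.88 1.29]
[ 1.5 -3.  -3.9] [1.21 3.   1.14]
[ 1.5 -3.  -3.9] [1.06 3.1  1.  ]
[ 1.5 -3.  -3.9] [0.9  3.19 0.86]
[ 1.5 -3.  -3.9] [0.73 3.27 0.73]
[ 1.5 -3.  -3.9] [0.54 3.33 0.61]
[ 1.5 -3.  -3.9] [0.34 3.37 0.5 ]
[ 1.5 -3.  -3.9] [0.14 3.4  0.39]
[ 1.5 -3.  -3.9] [-0.07  3.41  0.3 ]
[ 1.5 -3.  -3.9] [-0.29  3.41  0.22]
[ 1.5 -3.  -3.9] [-0.51  3.39  0.15]
[ 1.5 -3.  -3.9] [-0.73  3.35  0.09]
[ 1.5 -3.  -3.9] [-0.95  3.29  0.05]
```

Emit:
{"fn": "arm_command", "kwargs": {"increments": "1.5 -3 -3.9 1.3 2.8 1.3 0; 1.5 -3 -3.9 1.2 2.9 1.1 0; 1.5 -3 -3.9 1.1 3 1 0; 1.5 -3 -3.9 0.9 3.1 0.9 0; 1.5 -3 -3.9 0.7 3.2 0.7 0"}}

```text
t: 5.33
eef_pos: [0.4668, 0.1202, 0.1764]
orientation: [175.5, -26.5, 178.8]
wrist_force: [0.6, -0.7, -4.0]
grip_width: 0.088
```

Emit:
{"fn": "arm_command", "kwargs": {"increments": "1.5 -3 -3.9 0.5 3.2 0.4 0; 1.5 -3 -3.9 0.3 3.2 0.3 0; 1.5 -3 -3.9 0.1 3.3 0.2 0; 1.5 -3 -3.9 -0.1 3.3 0.1 0; 1.5 -3 -3.9 -0.3 3 0 0"}}

```text
t: 5.75
eef_pos: [0.4295, 0.2853, 0.1713]
orientation: [177.2, -10.4, -160.5]
wrist_force: [0.0, -0.3, -3.7]
grip_width: 0.087
```

```bash
python3 -c "
from plan import *
plan((.43,.39,.17),-149)"
```

```text
at [0.4295 0.2853 0.1713] [ 177.2  -10.4 -160.5] ang 15.9 n 3
[ 1.3 -3.3 -3.9] [-1.17  3.29 -0.01]
[ 1.3 -3.3 -3.9] [-1.39  3.2  -0.01]
[ 1.3 -3.3 -3.9] [-1.6   3.1   0.01]
```

Emit:
{"fn": "arm_command", "kwargs": {"increments": "1.3 -3.3 -3.9 -1.2 3.2 0 0; 1.3 -3.3 -3.9 -1.4 3.2 0 0; 1.3 -3.3 -3.9 -1.6 3 0 0; 0 0 0 0 0 0 0; 0 0 0 0 0 0 0"}}

```text
t: 6.17
eef_pos: [0.4092, 0.3984, 0.1586]
orientation: [-179.9, -0.9, -146.9]
wrist_force: [0.6, -1.1, -4.5]
grip_width: 0.088
```

Run:
```python
from plan import *
plan((.43,.39,.06),-149)
b=snap('scene')['pixels'];a=snap('wrist')['pixels']; t=snap('top')['pixels']
save('s6',np.hstack([cv2.resize(b[50:210,200:380],(338,300)),cv2.resize(t[180:300,60:180],(300,300))]))
```

```text
at [0.4092 0.3984 0.1586] [-179.9   -0.9 -146.9] ang 2.3 n 3
[-0.  -0.3  0.7] [-0.48 -0.61  3.28]
[-0.  -0.3  0.7] [-0.47 -0.6   3.28]
[-0.  -0.3  0.7] [-0.46 -0.6   3.29]
```

View pics/s6.png

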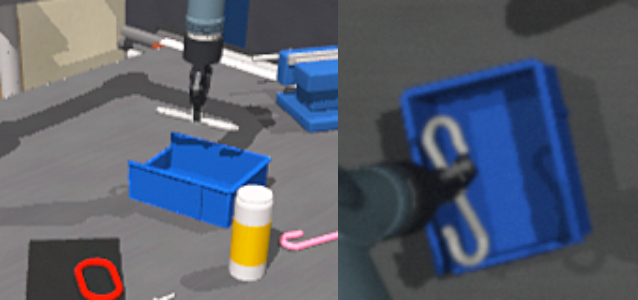

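The pictures show the hook level and aligned with the blue bin (top crop 455,190, shifted only by parallax). I correct sideways, then lower it in.

Emit:
{"fn": "arm_command", "kwargs": {"increments": "0 -0.4 1 -0.7 -0.9 0 0; 0 -0.4 1 -0.7 -0.9 1 0; 0 0 0 0 0 2.5 0; 0 0 0 0 0 3 0; 0 0 0 0 0 0 0"}}

```text
t: 6.73
eef_pos: [0.445, 0.3781, 0.0918]
orientation: [-179.6, 0.3, -150.5]
wrist_force: [-1.9, -1.2, -5.9]
grip_width: 0.086
```

Run:
```python
from plan import *
print(arm.get_obs()['wrist_force'])
plan((.43,.39,.025),-149)
```

```text
[-1.85485052 -1.23949116 -5.8977547 ]
at [0.445  0.3781 0.0918] [-179.6    0.3 -150.5] ang 1.6 n 2
[-0.2  0.2 -0.8] [0.38 0.91 3.33]
[-0.2  0.2 -0.8] [0.36 0.9  3.34]
```

Emit:
{"fn": "arm_command", "kwargs": {"increments": "0 0 -0.8 0.4 0.8 0 0; 0 0 0 0.2 0.4 2 0; 0 0 0 0 0 2 0; 0 0 0 0 0 1 0; 0 0 0 0 0 0 0"}}

```text
t: 7.15
eef_pos: [0.4424, 0.3805, 0.0432]
orientation: [-179.4, 0.6, -150.5]
wrist_force: [0.7, -0.2, -4.0]
grip_width: 0.09
```

Run:
```python
from plan import *
print(arm.get_obs()['wrist_force'])
plan((.43,.39,.025),-149)
```

```text
[ 0.7249494  -0.16208897 -4.02351229]
at [0.4424 0.3805 0.0432] [-179.4    0.6 -150.5] ang 1.8 n 1
[-0.6  0.6 -1.5] [0.63 1.45 1.8 ]
```

Emit:
{"fn": "arm_command", "kwargs": {"increments": "0 0 0 0.5 1 0.8 0; 0 0 0 0 0 0.8 0; 0 0 0 0 0 0 0; 0 0 0 0 0 0 2.5; 0 0 0 0 0 0 4"}}

```text
t: 7.57
eef_pos: [0.4358, 0.3908, 0.031]
orientation: [-179.6, 1.1, -150.6]
wrist_force: [-0.6, -0.1, 0.3]
grip_width: 0.356
```

Emit:
{"fn": "arm_command", "kwargs": {"increments": "0 0 0 0 0 0 4; 0 0 0 0 0 -1.5 4; 0 0 0 0 0 -3 4; 0 0 0 0 0 -4 4; 0 0 0 0 0 -4 4"}}

```text
t: 7.98
eef_pos: [0.4311, 0.388, 0.1557]
orientation: [-179.4, 0.6, -150.6]
wrist_force: [0.7, 1.3, 1.0]
grip_width: 0.471
```

Run:
```python
from plan import *
s=snap('top'); P=cloud(s); hsv=cv2.cvtColor(s['pixels'],cv2.COLOR_RGB2HSV)
H,S,V=[hsv[...,i].astype(int) for i in range(3)]
k=((H<8)|(H>172))&(S>120)&(np.hypot(P[...,0]-.53,P[...,1]-.03)<.13); q=P[k]
q=q[q[:,2]<.06]; r=cv2.minAreaRect(q[:,:2].astype(np.float32)*1000); print('link',r,np.percentile(q[:,2],[2,50,98]))
save('s7',np.hstack([cv2.resize(s['pixels'][180:300,60:180],(400,400)),cv2.resize(s['pixels'][150:270,170:290],(400,400))]))
```

```text
link ((531.1611328125, 19.7474365234375), (80.93098449707031, 134.95748901367188), 58.355552673339844) [6.95863344e-05 1.33333755e-02 2.01267991e-02]
```

View pics/s7.png

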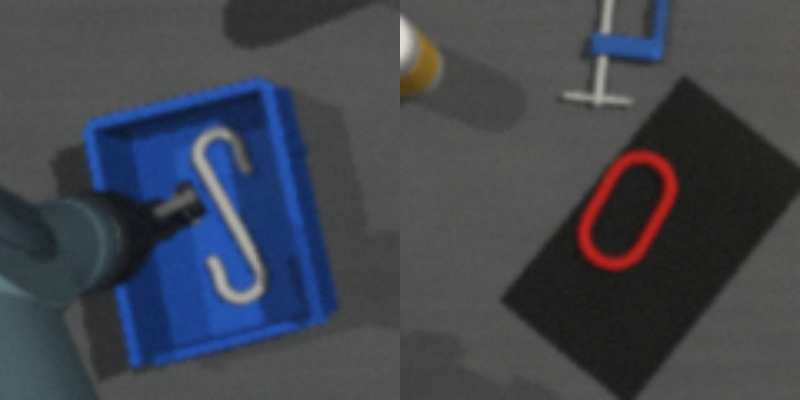

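The hook lies alone in the blue bin (left crop 230,215); the link lies flat on the mat (right crop 628,210, long axis about -19°). I go to the link.

Run:
```python
from plan import *
s=dict(np.load('top.npz')); P=cloud(s); hsv=cv2.cvtColor(s['pixels'],cv2.COLOR_RGB2HSV)
H,S,V=[hsv[...,i].astype(int) for i in range(3)]
k=((H<8)|(H>172))&(S>140)&(np.hypot(P[...,0]-.53,P[...,1]-.03)<.13)&(P[...,2]>.007)&(P[...,2]<.03)
q=P[k]; c=q.mean(0); w,v=np.linalg.eigh(np.cov((q[:,:2]-c[:2]).T)); print(len(q),c,np.degrees(np.arctan2(v[1,1],v[0,1])), cv2.minAreaRect(q[:,:2].astype(np.float32)*1000))
plan((.528,.02,.16),160)
```

```text
342 [0.53043908 0.02012341 0.01501491] 149.20826261536544 ((531.3679809570312, 19.992034912109375), (75.39337158203125, 128.255615234375), 58.43787384033203)
at [0.4359 0.3926 0.1657] [-179.7    1.5 -150.6] ang 49.4 n 11
[0.  0.1 4.5] [ 0.93 -3.36  0.05]
[0.  0.1 4.5] [ 0.67 -3.43  0.05]
[0.  0.1 4.5] [ 0.4  -3.47  0.05]
[0.  0.1 4.5] [ 0.12 -3.49  0.06]
[0.  0.1 4.5] [-0.15 -3.49  0.06]
[0.  0.1 4.5] [-0.42 -3.46  0.06]
[0.  0.1 4.5] [-0.69 -3.42  0.06]
[0.  0.1 4.5] [-0.96 -3.36  0.06]
[0.  0.1 4.5] [-1.22 -3.27  0.06]
[0.  0.1 4.5] [-1.47 -3.16  0.06]
[0.  0.1 4.5] [-1.71 -3.04  0.05]
```

Emit:
{"fn": "arm_command", "kwargs": {"increments": "0 0 5.4 0.9 -3.4 0 4; 0 0 5.4 0.6 -3.4 0 4; 0 0 5.4 0.3 -3.5 0 4; 0 0 5.4 0 -3.5 0 4; 0 0 5.4 -0.3 -3.5 0 4"}}

```text
t: 8.45
eef_pos: [0.4839, 0.2379, 0.1802]
orientation: [177.8, 3.0, -177.6]
wrist_force: [0.3, 0.5, 0.6]
grip_width: 0.465
```

Emit:
{"fn": "arm_command", "kwargs": {"increments": "0 0 5.4 -0.6 -3.4 0 4; 0 0 5.4 -0.9 -3.3 0 4; 0 0 5.4 -1.2 -3.2 0 4; 0 0 5.4 -1.4 -3 0 4; 0 0 0 0 0 0 4"}}

```text
t: 8.87
eef_pos: [0.5195, 0.0898, 0.1843]
orientation: [176.2, 2.8, 158.7]
wrist_force: [0.2, -1.3, 0.4]
grip_width: 0.467
```

```bash
cat > lk.py <<'E'
from plan import *
o=arm.get_obs(); s=snap('wrist'); P=cloud(s); hsv=cv2.cvtColor(s['pixels'],cv2.COLOR_RGB2HSV)
H,S,V=[hsv[...,i].astype(int) for i in range(3)]
k=((H<10)|(H>170))&(S>100)&(s['depth']>0)&(np.hypot(P[...,0]-.53,P[...,1]-.02)<.13)&(P[...,2]>.006)&(P[...,2]<.05)
q=P[k]; r=cv2.minAreaRect(q[:,:2].astype(np.float32)*1000); print(len(q),r,np.percentile(q[:,2],[5,50,98]).round(4))
E
python3 lk.py; python3 -c "
from plan import *
plan((.531,.02,.12),149)"
```

```text
2850 ((529.8818969726562, 17.697101593017578), (76.70759582519531, 126.67456817626953), 59.50654220581055) [0.0124 0.0164 0.0184]
at [0.5194 0.0932 0.1846] [176.1   2.8 159. ] ang 11.2 n 3
[1.4 0.8 3.4] [-1.13 -2.29  2.06]
[1.4 0.8 3.4] [-1.29 -2.17  2.1 ]
[1.4 0.8 3.4] [-1.44 -2.04  2.13]
```

```bash
python3 -c "
from plan import *
plan((.514,-.008,.09),149.5)"
```

```text
at [0.5194 0.0932 0.1846] [176.1   2.8 159. ] ang 10.8 n 4
[1.  0.6 2.4] [-0.66 -2.57  2.23]
[1.  0.6 2.4] [-0.79 -2.5   2.27]
[1.  0.6 2.4] [-0.92 -2.42  2.3 ]
[1.  0.6 2.4] [-1.05 -2.34  2.34]
```

Emit:
{"fn": "arm_command", "kwargs": {"increments": "1 0.6 2.4 -0.7 -2.6 2.2 4; 1 0.6 2.4 -0.8 -2.5 2.3 4; 1 0.6 2.4 -0.9 -2.4 2.3 4; 1 0.6 2.4 -1 -1.8 2.3 4; 0 0 0 0 0 0 4"}}

```text
t: 9.33
eef_pos: [0.5255, 0.0029, 0.0948]
orientation: [178.9, 0.7, 149.8]
wrist_force: [-0.4, 0.1, -0.6]
grip_width: 0.465
```

```bash
python3 -c "
from plan import *
plan((.514,-.008,.05),149.5)"
```

```text
at [0.5255 0.0029 0.0948] [178.9   0.7 149.8] ang 1.4 n 2
[0.6 0.3 0.2] [ 0.25 -0.8   2.22]
[0.6 0.3 0.2] [ 0.23 -0.78  2.23]
```

Emit:
{"fn": "arm_command", "kwargs": {"increments": "1 0.6 0.3 0.4 -1.4 1 4; 0 0 0 0 0 2 4; 0 0 0 0 0 1.5 4; 0 0 0 0 0 0 4"}}

```text
t: 9.67
eef_pos: [0.5176, -0.0026, 0.0503]
orientation: [179.6, 0.2, 150.0]
wrist_force: [-0.2, -1.0, -1.1]
grip_width: 0.471
```

```bash
python3 w.py w8; python3 -c "
from plan import *
plan((.514,-.008,.008),149.5)"
```

```text
9.6667 [ 0.5176 -0.0026  0.0503] [179.6   0.2 150. ] [-0.2 -1.  -1.1] [-25.  23.  24. 118. -14.  41.  68.]
link 8688 [[ 0.473 -0.029  0.005]
 [ 0.516  0.028  0.016]
 [ 0.58   0.065  0.018]]
at [ 0.5186 -0.0021  0.0515] [179.5   0.3 150.1] ang 0.8 n 2
[0.3 0.1 0.3] [ 0.06 -0.39  2.17]
[0.3 0.1 0.3] [ 0.06 -0.38  2.17]
```

View pics/w8.png

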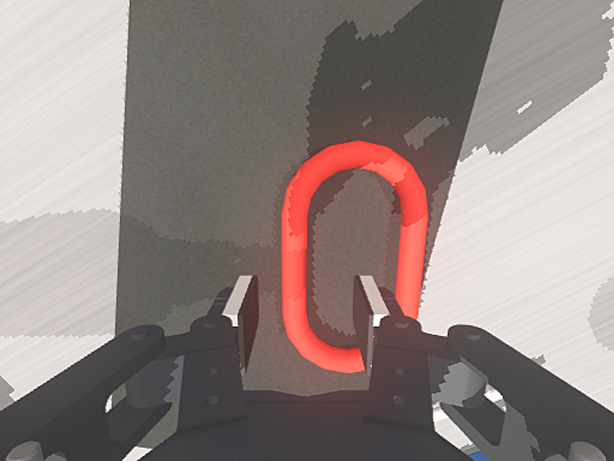

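Wrist view: the left side bar (295,260) runs between the pads at (240,310) and (375,310), and the window is clear for the inner finger. I shift about 8 mm and go down.

Emit:
{"fn": "arm_command", "kwargs": {"increments": "0 0 0.5 0.1 -0.9 0.5 4; 0 0 0 0 0 1.8 4; 0 0 0 0 0 1.2 4; 0 0 0 0 0 0 4"}}

```text
t: 10.05
eef_pos: [0.5172, -0.0064, 0.0201]
orientation: [179.0, 0.7, 149.9]
wrist_force: [0.8, -0.1, -0.4]
grip_width: 0.468
```

```bash
python3 -c "
from plan import *
print(arm.get_obs()['wrist_force'])
plan((.514,-.008,.008),149.5)"
```

```text
[ 0.7502357  -0.14687359 -0.4127766 ]
at [ 0.5172 -0.0064  0.0201] [179.    0.7 149.9] ang 1.2 n 1
[1.  0.7 0.4] [ 0.21 -0.32  1.2 ]
```

Emit:
{"fn": "arm_command", "kwargs": {"increments": "1 0.7 0 0.2 -0.3 1.3 4; 0 0 0 0 0 0 2; 0 0 0 0 0 0 0; 0 0 0 0 0 0 0; 0 0 0 0 0 0 0"}}

```text
t: 10.47
eef_pos: [0.5153, -0.0077, 0.0098]
orientation: [179.9, 0.1, 149.9]
wrist_force: [0.0, -0.1, -4.5]
grip_width: 0.098
```

Emit:
{"fn": "arm_command", "kwargs": {"increments": "0 0 0 0 0 0 0; 0 0 0 0 0 -1.5 0; 0 0 0 0 0 -2.5 0; 0 0 0 0 0 -3 0; 0 0 0 0 0 -1 0"}}

```text
t: 10.88
eef_pos: [0.5093, -0.0083, 0.0888]
orientation: [-179.7, -0.4, 149.9]
wrist_force: [1.6, 0.4, -2.7]
grip_width: 0.096
```

```bash
python3 w.py w9; python3 -c "
from plan import *
plan((.43,-.30,.18),115)"
```

```text
10.8833 [ 0.5093 -0.0083  0.0888] [-179.7   -0.4  149.9] [ 1.6  0.4 -2.7] [-26.  19.  26. 118. -11.  46.  66.]
link 11228 [[ 0.467 -0.027  0.09 ]
 [ 0.499  0.037  0.096]
 [ 0.558  0.064  0.1  ]]
at [ 0.5097 -0.0081  0.0893] [-179.7   -0.4  149.9] ang 34.9 n 9
[-0.  -0.   3.9] [-0.85 -3.25 -1.  ]
[-0.  -0.   3.9] [-1.07 -3.19 -1.  ]
[-0.  -0.   3.9] [-1.28 -3.11 -1.  ]
[-0.  -0.   3.9] [-1.49 -3.01 -1.  ]
[-0.  -0.   3.9] [-1.69 -2.91 -1.  ]
[-0.  -0.   3.9] [-1.89 -2.78 -1.01]
[-0.  -0.   3.9] [-2.07 -2.65 -1.01]
[-0.  -0.   3.9] [-2.25 -2.5  -1.01]
[-0.  -0.   3.9] [-2.41 -2.34 -1.01]
```

View pics/w9.png

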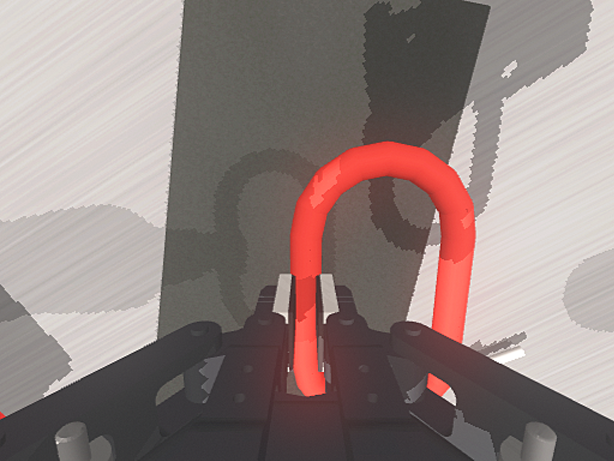

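Wrist view: the link is firmly held by one side bar (310,330) and level. Next I carry it to the red bin, with the TCP offset so that the link's centre lands over the bin's centre.

```bash
python3 -c "
from plan import *
plan((.396,-.382,.17),115)"
```

```text
at [ 0.5097 -0.0081  0.0893] [-179.7   -0.4  149.9] ang 34.9 n 12
[-0.  -0.   2.9] [-0.74 -3.17 -0.66]
[-0.  -0.   2.9] [-0.9  -3.13 -0.66]
[-0.  -0.   2.9] [-1.06 -3.08 -0.67]
[-0.  -0.   2.9] [-1.21 -3.02 -0.67]
[-0.  -0.   2.9] [-1.36 -2.96 -0.67]
[-0.  -0.   2.9] [-1.51 -2.89 -0.67]
[-0.  -0.   2.9] [-1.66 -2.8  -0.67]
[-0.  -0.   2.9] [-1.8  -2.72 -0.67]
[-0.  -0.   2.9] [-1.93 -2.62 -0.67]
[-0.  -0.   2.9] [-2.06 -2.52 -0.67]
[-0.  -0.   2.9] [-2.19 -2.41 -0.67]
[-0.  -0.   2.9] [-2.31 -2.3  -0.67]
```

Emit:
{"fn": "arm_command", "kwargs": {"increments": "0 0 2.9 -0.7 -3.1 -1.5 0; 0 0 2.9 -0.9 -3.1 -1.5 0; 0 0 2.9 -1 -3 -1.5 0; 0 0 2.9 -1.2 -3 -1 0; 0 0 2.9 -1.3 -3 -1 0"}}

```text
t: 11.35
eef_pos: [0.4615, -0.1538, 0.1513]
orientation: [-179.7, -0.7, 136.2]
wrist_force: [0.1, -0.2, -3.6]
grip_width: 0.097
```

Emit:
{"fn": "arm_command", "kwargs": {"increments": "0 0 2.9 -1.5 -2.9 -0.7 0; 0 0 2.9 -1.6 -2.8 0 0; 0 0 2.9 -1.8 -2.7 0 0; 0 0 2.9 -1.9 -2.6 0 0; 0 0 2.9 -2 -2.5 0 0"}}

```text
t: 11.77
eef_pos: [0.4106, -0.3137, 0.1556]
orientation: [-179.7, -0.7, 121.1]
wrist_force: [0.8, -0.4, -3.0]
grip_width: 0.094
```

```bash
python3 -c "
from plan import *
plan((.396,-.382,.17),115)"
```

```text
at [ 0.4106 -0.3137  0.1556] [-179.7   -0.7  121.1] ang 6.2 n 2
[-0.2 -0.3  3.1] [-2.54 -2.4  -0.74]
[-0.2 -0.3  3.1] [-2.67 -2.26 -0.73]
```

Emit:
{"fn": "arm_command", "kwargs": {"increments": "0 0 2.5 -2.5 -2.4 0 0; 0 0 1 -1.5 -1.2 0 0; 0 0 0 0 0 0 0; 0 0 0 0 0 0 0"}}

```text
t: 12.1
eef_pos: [0.3902, -0.3764, 0.1509]
orientation: [-179.2, -0.6, 116.6]
wrist_force: [0.2, 0.4, -3.9]
grip_width: 0.095
```

```bash
python3 w.py w10
python3 - <<'E'
from plan import *
plan((.396,-.382,.12),115)
s=dict(np.load('wrist.npz')); P=cloud(s); hsv=cv2.cvtColor(s['pixels'],cv2.COLOR_RGB2HSV)
H,S,V=[hsv[...,i].astype(int) for i in range(3)]
k=((H<10)|(H>170))&(S>100)&(s['depth']>0); z=P[...,2]
q=P[k&(z>.13)]; print('held link',np.percentile(q,[1,99],axis=0).round(3))
q=P[k&(z>.075)&(z<.095)]; print('rim',np.percentile(q,[1,99],axis=0).round(3))
E
```

```text
12.1 [ 0.3902 -0.3764  0.1509] [-179.2   -0.6  116.6] [ 0.2  0.4 -3.9] [  2.  20.  44. 112. -16.  56.  80.]
at [ 0.39   -0.3762  0.1508] [-179.1   -0.6  116.6] ang 1.9 n 1
[-0.9 -0.6  1.6] [-0.82  0.33  3.07]
held link [[ 0.371 -0.412  0.151]
 [ 0.458 -0.305  0.213]]
rim [[ 0.305 -0.468  0.075]
 [ 0.542 -0.275  0.087]]Traceback (most recent call last):
  File "w.py", line 8, in <module>
    print('link',len(q),np.percentile(q,[2,50,98],axis=0).round(3))
                        ~~~~~~~~~~~~~^^^^^^^^^^^^^^^^^^^^
    return _quantile_unchecked(
        a, q, axis, out, overwrite_input, method, keepdims, weights)
    return _ureduce(a,
                    func=_quantile_ureduce_func,
    ...<5 lines>...
                    overwrite_input=overwrite_input,
                    method=method)
    r = func(a, **kwargs)
    result = _quantile(arr,
                       quantiles=q,
    ...<2 lines>...
                       out=out,
                       weights=wgt)
    slices_having_nans = np.isnan(arr[-1, ...])
                                  ~~~^^^^^^^^^
IndexError: index -1 is out of bounds for axis 0 with size 0
```

Emit:
{"fn": "arm_command", "kwargs": {"increments": "0 0 0 -0.5 0.2 2 0; 0 0 0 0 0 3 0; 0 0 0 0 0 3 0; 0 0 0 0 0 2 0; 0 0 0 0 0 0 0"}}

```text
t: 12.57
eef_pos: [0.3988, -0.3714, 0.0461]
orientation: [-179.6, -0.7, 117.4]
wrist_force: [0.6, 0.6, -3.1]
grip_width: 0.099
```

```bash
python3 -c "
from plan import *
print(arm.get_obs()['wrist_force'])
plan((.396,-.382,.018),115)"
```

```text
[ 0.5650624   0.55792375 -3.12598205]
at [ 0.3988 -0.3714  0.0461] [-179.6   -0.7  117.4] ang 2.5 n 1
[-0.5 -0.7  2.4] [-0.85 -0.71  2.81]
```

Emit:
{"fn": "arm_command", "kwargs": {"increments": "0 0 0 -0.5 -0.4 1.3 0; 0 0 0 0 0 1 0; 0 0 0 0 0 0 0; 0 0 0 0 0 0 2.5; 0 0 0 0 0 0 3"}}

```text
t: 12.98
eef_pos: [0.4019, -0.3707, 0.0228]
orientation: [-179.8, -1.0, 118.0]
wrist_force: [-0.4, 0.5, 0.2]
grip_width: 0.346
```

Emit:
{"fn": "arm_command", "kwargs": {"increments": "0 0 0 0 0 0 3; 0 0 0 0 0 -1.5 3; 0 0 0 0 0 -3 3; 0 0 0 0 0 -4 3; 0 0 0 0 0 -4 3"}}

```text
t: 13.4
eef_pos: [0.4023, -0.3695, 0.1501]
orientation: [-179.6, -1.4, 118.0]
wrist_force: [1.8, -0.5, 0.2]
grip_width: 0.353
```

Emit:
{"fn": "arm_command", "kwargs": {"increments": "0 0 0 0 4 -2 3; 0 0 0 0 4 -2 3; 0 0 0 0 4 -2 3; 0 0 0 0 4 0 3; 0 0 0 0 0 0 3"}}

```text
t: 13.82
eef_pos: [0.5483, -0.3068, 0.2307]
orientation: [178.9, 0.2, 117.1]
wrist_force: [1.4, 2.3, -1.5]
grip_width: 0.346
```

Run:
```python
from plan import *
o=arm.get_obs(); print(o['t'],o['eef_pos'],o['wrist_force'],o['joint_velocities'].round(1))
s=snap('top'); P=cloud(s); hsv=cv2.cvtColor(s['pixels'],cv2.COLOR_RGB2HSV)
save('fin',s['pixels'][130:330,70:420],2.2)
w=masks(s)['white']&(P[...,2]<.08)&(np.hypot(P[...,0]-.43,P[...,1]-.388)<.12); q=P[w]
print('hook',len(q),cv2.minAreaRect(q[:,:2].astype(np.float32)*1000),q[:,2].max())
```

```text
13.8167 [ 0.54831229 -0.30676482  0.23072   ] [ 1.37874515  2.2557659  -1.46142268] [ 1.1 -5.6  4.4  0.1  4.8  2.6  0.3]
hook 237 ((430.9976806640625, 393.0069885253906), (175.2091064453125, 48.51933288574219), 13.94864273071289) 0.020786342620835008
```

View pics/fin.png

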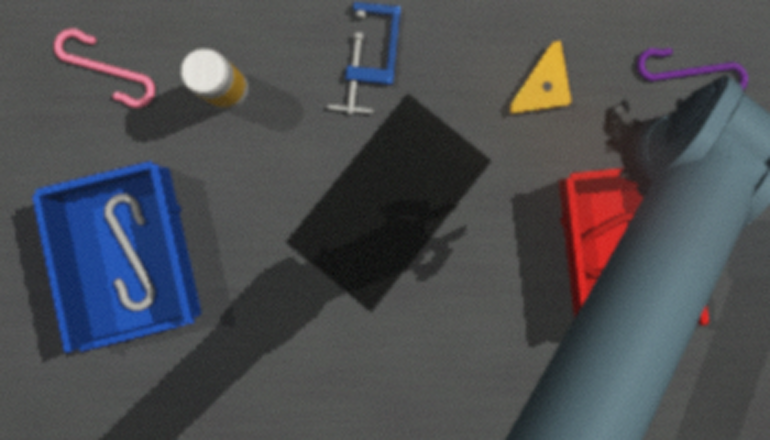

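The last picture shows the hook alone in the blue bin (130,250), the mat empty, and the can, clamp and square in place. The arm hides much of the red bin, so I move away and check the link by depth.

Emit:
{"fn": "arm_command", "kwargs": {"increments": "0 0 0 4 0 -0.5 3; 0 0 0 4 0 -0.5 3; 0 0 0 4 0 0 3; 0 0 0 4 0 0 3; 0 0 0 4 0 0 3"}}

```text
t: 14.28
eef_pos: [0.4531, -0.1424, 0.2411]
orientation: [179.2, 1.3, 115.7]
wrist_force: [0.6, 2.0, -0.2]
grip_width: 0.351
```

Emit:
{"fn": "arm_command", "kwargs": {"increments": "0 0 0 3 0 0 3; 0 0 0 0 0 0 3; 0 0 0 0 0 0 3; 0 0 0 0 0 0 3; 0 0 0 0 0 0 3"}}

```text
t: 14.7
eef_pos: [0.4334, -0.11, 0.2408]
orientation: [178.8, 0.8, 116.0]
wrist_force: [0.1, 0.4, -0.4]
grip_width: 0.35
```

Run:
```python
from plan import *
s=snap('top'); P=cloud(s); z=P[...,2]; a=np.deg2rad(4.5)
D=P[...,:2]-np.array([.424,-.37]); X=D@[np.cos(a),np.sin(a)]; Y=D@[-np.sin(a),np.cos(a)]
k=(abs(X)<.095)&(abs(Y)<.07)&(s['depth']>0)
print('inside z pct',np.percentile(z[k],[5,50,90,99]).round(4), k.sum())
l=k&(z>.0105)&(z<.06); n,L,st,ce=cv2.connectedComponentsWithStats(l.astype(np.uint8)); i=1+st[1:,4].argmax()
q=P[L==i]; print('link',len(q),cv2.minAreaRect(q[:,:2].astype(np.float32)*1000),'in bin',X[L==i].mean(),Y[L==i].mean(),'z',np.median(q[:,2]))
m=masks(s)
for c,ce,rr in (('yellow',(.69,-.25),.09),('blue',(.75,.01),.1),('white',(.70,.26),.08)):
    q=P[m[c]&(np.hypot(P[...,0]-ce[0],P[...,1]-ce[1])<rr)]; p0=dict(np.load('scene.npz')) and None
    print(c,len(q),np.round(cv2.minAreaRect(q[:,:2].astype(np.float32)*1000)[0]))
```

```text
inside z pct [-0.0006  0.0035  0.0131  0.0185] 2123
link 281 ((428.1807556152344, -357.3636474609375), (74.85711669921875, 121.94617462158203), 27.68132209777832) in bin 0.006208306903720766 0.007563859762032868 z 0.014811948071072223
yellow 510 [ 693. -248.]
blue 250 [750.  11.]
white 364 [702. 260.]
```

The link measures 75 x 122 mm, lies flat and sits within 10 mm of the red bin's centre. The can, clamp and square read the same as at the start, so I hand in.

```bash
python3 -c "
from station import arm
print(arm.hand_in(), arm.get_obs()['t'])"
```

```text
the job is handed in; nothing more can be done
the job is handed in; nothing more can be done
```

The hook and the link are apart, with the hook alone in the blue bin and the link alone in the red bin. I handed the job in at about 14.8 s, and no verdict was reported.

**How it went:** I gripped the hook by its shank, lifted it a little and tilted its free end about 43° down. The link slipped off the tip and dropped flat on the mat. I carried the hook out level and lowered it into the blue bin. Then I picked the link up by one side bar and lowered it into the red bin. Both were let go about a centimetre or so above the bin floor.

**Last checks:**
- **Hook:** about 5 mm from the blue bin's centre, with its top about 21 mm above the bench.
- **Link:** flat, within about 10 mm of the red bin's centre, with its top about 15 mm above the bench. The arm hid most of the red bin in my last picture, so I checked this by depth only.
- **Can, clamp and square:** same positions as at the start, to the millimetre.
- **Gripper:** empty and clear of everything, at 0.24 m height.

**Disagreements:**
- **Grip opening:** it read about 8 mm on the 12–13 mm bars, though both grips held.
- **Small shifts:** these often over- or undershot by several millimetres, and I corrected them as I went.

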